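Slide the loaded drain board home into its notches

ROBOT

A 6-joint arm with a two-finger parallel gripper is mounted at the origin on the work surface. World frame = base frame: x ahead of the robot, y to its left, z up, the work surface at z = 0. Lengths are in mm, angles in rad, forces in N, time in s.
With the tool pointing down it reaches from about 225 to 725 mm from the base axis. Payload 3.1 kg.
Tool frame: the origin (TCP) lies midway between the tips of the shut fingers; the grasp point (between the pads) lies 19 mm behind it; z points along the fingers, y is the direction in which the jaws open and shut (so a half turn about z gives the same grasp; the last joint's range is limited). The gripper opens to 85 mm and grips with 20 to 120 N. Pads are 22 mm wide; open, the fingers measure 114 mm over their backs; the gripper's body (76 mm by 85 mm) begins 54 mm behind the grasp point. The pads swing forward as they close: fully open they stand 13 mm farther back than shut.
Start: joints at [1.152, 0.048, 0.099, 1.622, 0, 1.443], TCP at [150.535, 502.948, 231.312] pointing down, gripper open.
Joint ranges: [-2.91, 2.91], [-0.99, 1.94], [-1.21, 1.42], [-2.12, 2.29], [-1.49, 1.47], [-3.14, 3.14]. Speed limits (rad/s): [2.79, 2.79, 3.14, 3.14, 3.14, 3.14].

INTERFACE

Orientations are given as a unit quaternion [w, x, y, z].
In Python, from workcell import sense, get_image, r gives the robot as it stands.
- The arm moves only by the shell command python3 -m crank 'ROWS' [FORCE]. ROWS is JSON, a list of rows, each an object with "slide": the shift along the tool's x, y, z in cm, a list of three; "twist": the turn, a rotation vector about the tool's x, y, z in rad, a list of three; "claw": the opening, from 0 (shut) to 1 (fully open). In form: [{"slide": [dx, dy, dz], "twist": [rx, ry, rz], "claw": claw}, ...]. A call has 1 to 8 rows; each row shifts and turns the pose as measured when the row begins, along the tool's axes as they then stand; what a row does not reach is not made up. A row lasts 1/12 s, in which the tool goes at most 41.7 mm and 7.16 degrees, less where a joint would pass 70% of its speed; a pose out of reach is approached as far as the arm can. A call with a gripper value outside its range is refused whole. The fingers move at their own pace and stop on an object; FORCE is the grip in N (left out, the last holds). Time passes only in rows, so rows that do not move let the fingers close. It gives the time, the measured TCP pose, the force and the opening at its end, in the units of the state.
- sense(): the state, without advancing time (a new reading comes with each control period).
- get_image(name): name is "scene" or "side" or "wrist"; returns a dict with "pixels" (384x512x3 uint8, red, green, blue), "mtx" (3x3 intrinsics, pixels), "T" (4x4, takes a point from camera to world coordinates). Camera axes: x right, y down, z forward; pixel columns grow to the right and rows downward; lengths in mm; the calibration is good to about 2 mm. A picture is of the moment at which its call begins. There is no depth.
- r.close_job(): hands the job in, once; it reports no verdict.
The state is a dict: "time": time; "joint_pos": joint angles; "joint_velocities": joint speeds; "tau": joint torques, N m; "tcp_pos": TCP position; "orientation": TCP orientation; "wrist_force": force on the tool from outside, world axes, zero at the start; "ft_torque": the same for the moment, N m; "width": finger opening in mm.
Only numpy, scipy, OpenCV 4.12 (cv2) and the standard library are available. Lean on these libraries where they do the work, as an engineer would, in place of code of your own. Each camera call takes 0.05 s, during which the arm holds its last target.

TASK

The white drain board with the washed glasses on it has been left short of its place on the draining frame. Push it along its rails with the fingertips until it drops into the locating notches and lies flat and fully seated, then take the hand away. Do not lift the board, do not touch or topple the glasses on it, and leave everything around it alone.

Things in the scene. Friction and masses are not known exactly. Their poses are not given: they have to be found in the camera images.
- frame: Fixed steel draining frame, 330 mm long (its x, -215 to +115), 194 mm wide (y). Origin on the bench, on its centre line, right below where the seated board's centre belongs. Its +x is the way to push the board: to the robot's left (world +y), within 25 degrees. Rails along x at y = +-70 to +-92 mm, tops 60 mm above the bench; guide lips outside them rise to 78 mm. Between them nothing is above 24 mm
- notch_front (a point): Centre point between the two front notches, at floor height (frame x = 80 mm, z = 52 mm). Each rail has two square-walled locating notches, 24 mm long and 8 mm deep, centred at frame x = +80 and -80 mm; the guide lips are interrupted there too, so the notches can be seen
- board: Loose white perforated plastic board, 200 mm along x, 180 wide, about 0.65 to 1 kg, axes parallel to the frame's (2 mm side play). Two cross battens under it (16 mm long in x, 10 high, at x = -80 and +80) ride on the rail tops. Origin: board centre at the level of the battens' undersides; slab at z = 10 to 20 mm. Starts 45 to 100 mm short of home (origin at frame x -100 to -45, height 60 mm)
- batten_front (a point): Underside middle of the board's front batten. Sliding takes 2 to 8 N. When it comes within 4 mm of notch_front along the frame, both battens drop 8 mm into the notches together (board origin at frame x 0, height 52 mm), and the notch walls then stop the board: the push rises suddenly. About 4 mm of play either way remains
- board_push (a point): Middle of the board's rear edge face (faces frame -x, 100 mm behind the board's origin), at half the slab's thickness: the place to push. The slab edge spans heights 70 to 80 mm while sliding, 62 to 72 mm when seated; behind it, between the rails, is free space for fingertips
- glass_a: Loose upside-down glass beaker, 72 mm in diameter at the foot, 85 mm high, standing on the front half of the board; origin at the centre of its underside. Not to be touched
- glass_b: Loose upside-down glass beaker, 60 mm in diameter at the foot, 70 mm high, next to the other on the front half of the board; origin at the centre of its underside. Not to be touched
- flask: Conical glass flask, 80 mm base diameter, 126 mm high, on the bench beyond the frame's front (+x) end; origin at the centre of its underside. Bystander
- beaker: Open glass beaker, 60 mm diameter, 75 mm high, on the bench beside the frame on its +y side; origin under its centre. Bystander
- wash: Clear plastic bottle, 54 mm diameter, 135 mm high, on the bench beside the frame on its -y side; origin under its centre. Bystander
- marker: Marker pen, 130 mm long, 17 mm thick, lying along its x on the bench on the frame's -y side; origin under its middle. Bystander
- reagent: Amber glass jar with black cap, 64 mm diameter, 130 mm high, on the bench at the robot's right; origin under its centre. Bystander
- glovebox: Cardboard glove box, 120 by 230 by 70 mm high, on the bench at the robot's right; origin under its centre. Bystander

How it is judged:
By the outcome, as a careful person would: the job done as asked, in the order asked, and still so for the second after the job is handed in, with the robot touching nothing.
It also fails if it takes over 38 s, if anything falls off the work surface, if the arm or the gripper's body presses on something with over 40 N, if the wrist force passes 120 N, or if a joint passes its speed limit or range.

## Working session

There is one attempt and no reset: what is moved stays moved. The work goes in short steps, Python scripts to look and compute and a shell command to move; the robot and the scene stay as the last step left them, time stands still between calls to the robot, and variables do not carry over. Pictures are saved under pics/ and viewed, and the job is handed in when it is done.

```bash
mkdir -p pics; ls
python3 - <<'E'
from workcell import sense,get_image
import cv2
print(sense())
for n in ("scene","side","wrist"):
    im=get_image(n); cv2.imwrite(f"pics/a_{n}.png",im["pixels"][:,:,::-1]); print(n,im["mtx"].tolist(),im["T"].round(3).tolist())
E
```

```text
pics
{'time': 0.0, 'joint_pos': array([1.15220306e+00, 4.87309575e-02, 9.75551704e-02, 1.62201522e+00,
       9.22296296e-06, 1.44298170e+00]), 'joint_velocities': array([-0.00223615, -0.0001995 , -0.00074461,  0.00084681, -0.00217101,
       -0.00133417]), 'tau': array([-1.66567024e-04, -3.38788390e+01,  3.20011747e+01,  2.05169781e-02,
       -4.13954217e-05, -1.58829142e-06]), 'tcp_pos': array([150.27422015, 502.37385076, 230.10608962]), 'orientation': array([-3.27504058e-04,  1.44877551e-01,  9.89448868e-01, -1.15168734e-03]), 'wrist_force': array([-1.32096219, -0.23289846, -0.45186744]), 'ft_torque': array([ 0.06363843, -0.02943193,  0.0779131 ]), 'width': 85.55645089696058}
scene [[388.7720565516208, 0.0, 257.15672877186125], [0.0, 388.7720565516208, 194.14768639990305], [0.0, 0.0, 1.0]] [[-0.752, 0.544, -0.372, 1033.276], [0.659, 0.62, -0.427, 449.696], [-0.001, -0.566, -0.824, 1054.714], [0.0, 0.0, 0.0, 1.0]]
side [[384.4613546434657, 0.0, 250.47654024570932], [0.0, 384.4613546434657, 195.22923926632748], [0.0, 0.0, 1.0]] [[0.712, -0.471, 0.52, 81.339], [-0.702, -0.473, 0.532, -550.951], [-0.005, -0.744, -0.668, 676.006], [0.0, 0.0, 0.0, 1.0]]
wrist [[289.8386200685186, 0.0, 255.14554881886855], [0.0, 289.8386200685186, 192.2093746082485], [0.0, 0.0, 1.0]] [[0.287, 0.906, 0.31, 70.887], [0.958, -0.27, -0.095, 526.614], [-0.002, 0.325, -0.946, 372.739], [0.0, 0.0, 0.0, 1.0]]
```

View pics/a_scene.png

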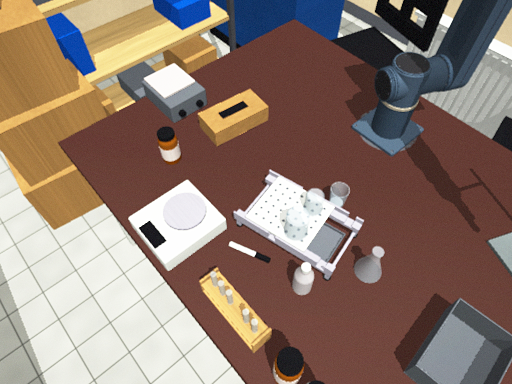

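View pics/a_side.png

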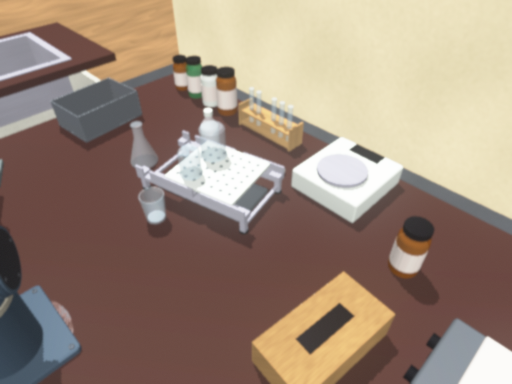

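View pics/a_wrist.png

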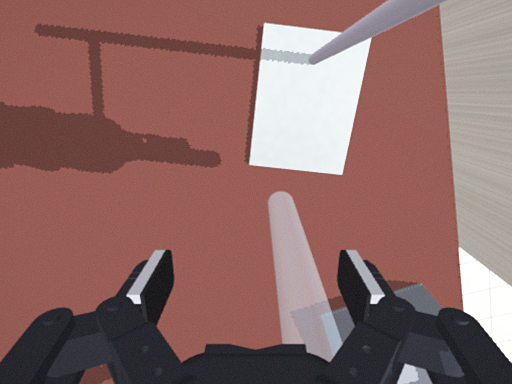

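```bash
cat > h.py <<'E'
import numpy as np,cv2
from workcell import sense,get_image
def ray(im,u,v):
    d=np.linalg.inv(im["mtx"])@np.array([u,v,1.]); T=im["T"]; return T[:3,3],T[:3,:3]@d
def onz(im,u,v,z):
    o,d=ray(im,u,v); return o+d*(z-o[2])/d[2]
def proj(im,P):
    T=np.linalg.inv(im["T"]); p=T[:3,:3]@np.asarray(P,float)+T[:3,3]; p=im["mtx"]@p; return p[:2]/p[2]
E
python3 - <<'E'
from h import *
sc=get_image("scene");sd=get_image("side");w=get_image("wrist")
def crop(im,x0,y0,x1,y1,s,n): cv2.imwrite(n,cv2.resize(im["pixels"][y0:y1,x0:x1,::-1],None,fx=s,fy=s,interpolation=cv2.INTER_CUBIC))
crop(sc,220,160,400,300,4.4,"pics/b_sc.png"); crop(sd,120,110,300,240,4.4,"pics/b_sd.png")
print("stand base",[onz(w,*p,0).round() for p in [(264,24),(371,38),(343,174),(250,163),(310,60)]])
print("pink tip z0",onz(w,280,195,0).round(),onz(w,280,195,60).round(),onz(w,300,340,0))
print("scene plate",onz(sc,500,245,0).round())
E
```

```text
stand base [array([  3., 557.,   0.]), array([ 52., 671.,   0.]), array([202., 609.,   0.]), array([153., 495.,   0.]), array([ 54., 599.,   0.])]
pink tip z0 [207. 521.   0.] [185. 522.  60.] [461.72638248 486.57383454   0.        ]
scene plate [129. 527.   0.]
```

View pics/b_sc.png

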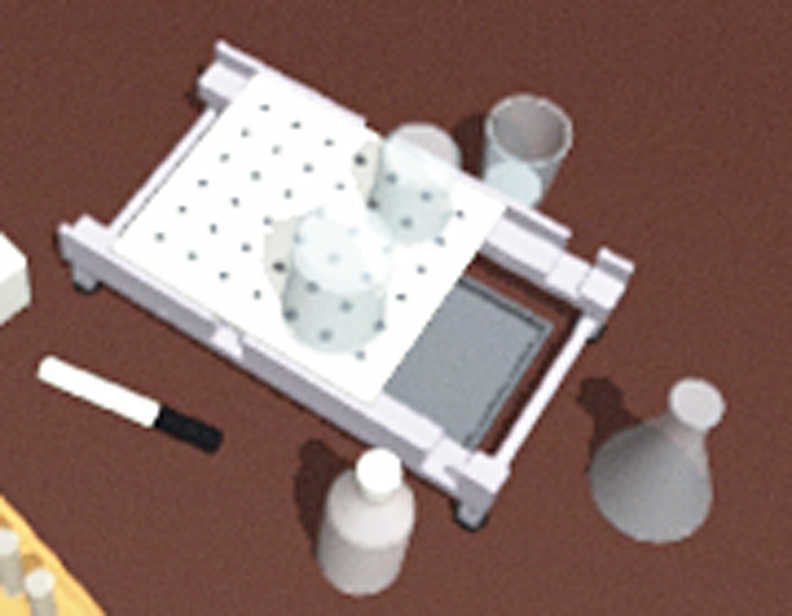

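View pics/b_sd.png

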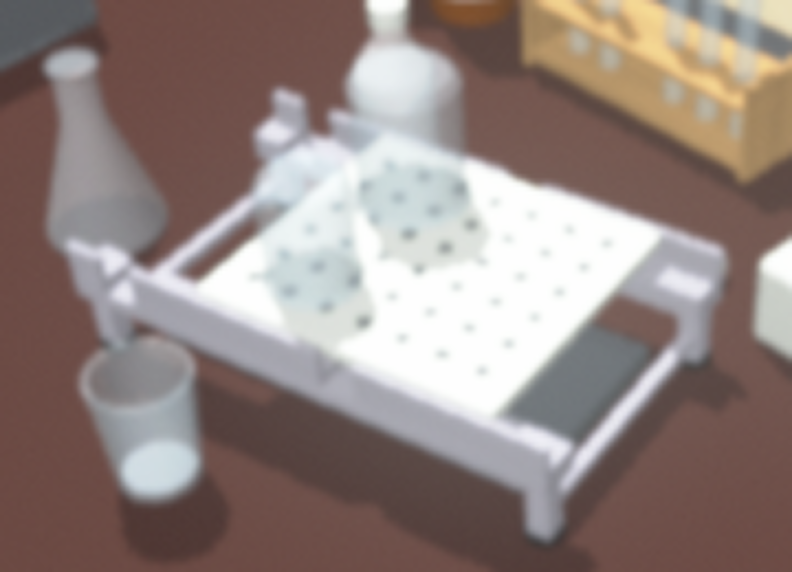

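Run:
```python
from h import *
w=get_image("wrist")
cv2.imwrite("pics/c_w.png",cv2.resize(cv2.convertScaleAbs(w["pixels"][100:384,100:480,::-1],alpha=1.3),None,fx=2.1,fy=2.1,interpolation=cv2.INTER_CUBIC))
print(proj(w,[150,502,230]))
sc=get_image("scene");sd=get_image("side")
# frame corners guesses: feet
for n,im,P in (("sc",sc,[(87,285),(200,100),(475,520),(597,332)]),("sd",sd,[(540,540),(695,355),(118,340)])):
    o=(220,160) if n=="sc" else (120,110)
    for u,v in P: print(n,onz(im,o[0]+u/4.4,o[1]+v/4.4,0).round())
```

```text
[253.48322118 248.89405749]
sc [674. -45.   0.]
sc [ 505. -113.    0.]
sc [597. 257.   0.]
sc [431. 219.   0.]
sd [501. -94.   0.]
sd [673. -51.   0.]
sd [432. 208.   0.]
```

View pics/c_w.png

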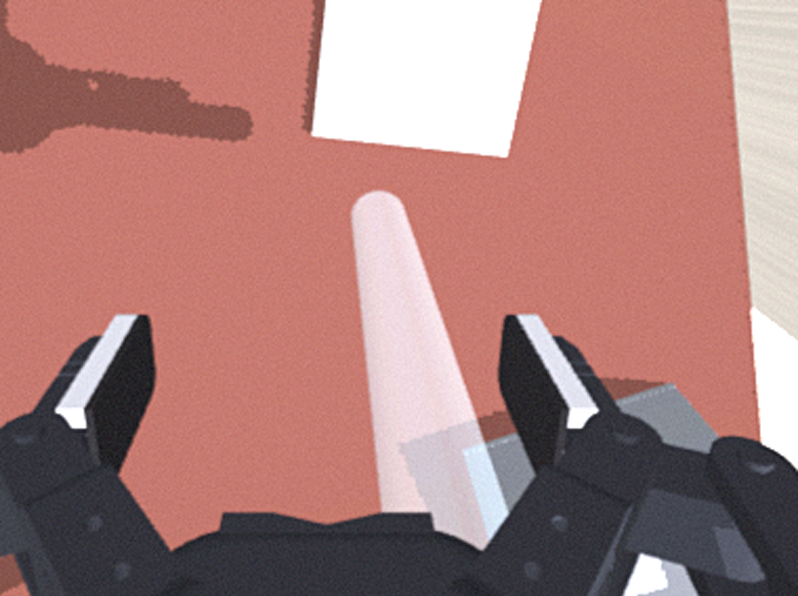

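Run:
```python
from h import *
sc=get_image("scene");sd=get_image("side")
for P in [(207,521,0),(180,522,80),(160,522,140),(207,521,246),(150,502,230),(54,599,0),(202,609,0),(153,495,0)]: print(P,proj(sc,P).round(),proj(sd,P).round())
cv2.imwrite("pics/d.png",cv2.resize(sc["pixels"][60:300,352:512,::-1],None,fx=2.5,fy=2.5,interpolation=cv2.INTER_CUBIC))
```

```text
(207, 521, 0) [484. 259.] [ 17. 173.]
(180, 522, 80) [503. 242.] [ -6. 154.]
(160, 522, 140) [519. 227.] [-25. 137.]
(207, 521, 246) [533. 216.] [-25.  93.]
(150, 502, 230) [533. 202.] [-45. 110.]
(54, 599, 0) [535. 246.] [-51. 185.]
(202, 609, 0) [513. 280.] [  4. 160.]
(153, 495, 0) [486. 243.] [  0. 186.]
```

View pics/d.png

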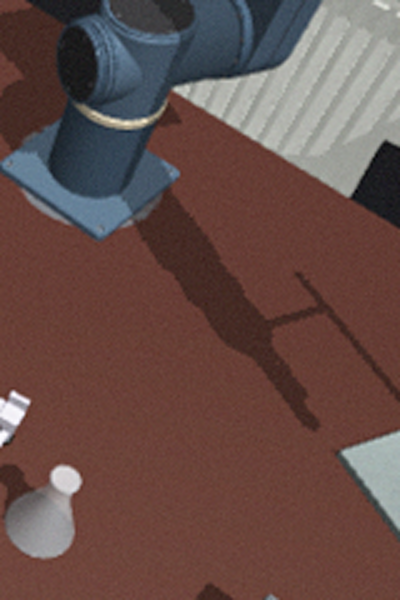

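```bash
python3 -m crank '[{"slide":[0,0,-2],"twist":[0,0,0],"claw":1},{"slide":[0,0,-2],"twist":[0,0,0],"claw":1}]'
python3 - <<'E'
from h import *
w=get_image("wrist"); print(sense()["tcp_pos"],sense()["wrist_force"], w["T"][:3,3])
cv2.imwrite("pics/e_w.png",cv2.convertScaleAbs(w["pixels"][:,:,::-1],alpha=1.2))
E
```

```text
time: 0.72
tcp_pos: [149.4, 500.4, 266.6]
orientation: [-0.001, 0.145, 0.989, -0.005]
wrist_force: [0.2, 0.1, 0.7]
width: 85.5
[150.01195562 501.7505459  270.90566919] [0.69180176 1.65101073 2.70987929] [ 70.45774225 525.67869918 409.24211375]
```

View pics/e_w.png

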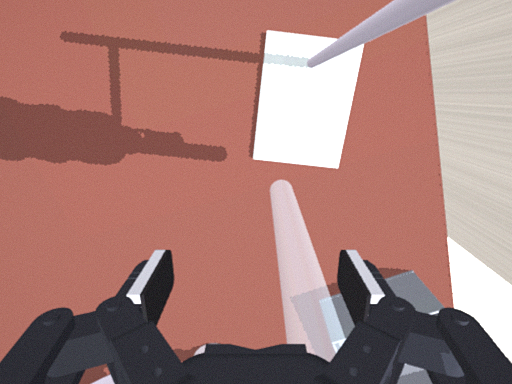

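```bash
python3 -m crank '[{"slide":[0,0,-4],"twist":[0,0,0],"claw":1},{"slide":[0,0,-4],"twist":[0,0,0],"claw":1},{"slide":[0,0,-2],"twist":[0,0,0],"claw":1}]'
python3 - <<'E'
from h import *
w=get_image("wrist"); print(sense()["tcp_pos"],sense()["wrist_force"], w["T"].round(3).tolist())
cv2.imwrite("pics/f_w.png",cv2.convertScaleAbs(w["pixels"][:,:,::-1],alpha=1.2))
E
```

```text
time: 1.02
tcp_pos: [146.6, 494.3, 353.7]
orientation: [-0.006, 0.145, 0.989, -0.02]
wrist_force: [0.9, 0.5, 1.3]
width: 85.3
[147.17250923 495.3799433  357.10390456] [ 0.48220612 -0.16977258  1.40050572] [[0.286, 0.912, 0.295, 69.469], [0.957, -0.259, -0.129, 523.547], [-0.041, 0.32, -0.947, 496.494], [0.0, 0.0, 0.0, 1.0]]
```

View pics/f_w.png

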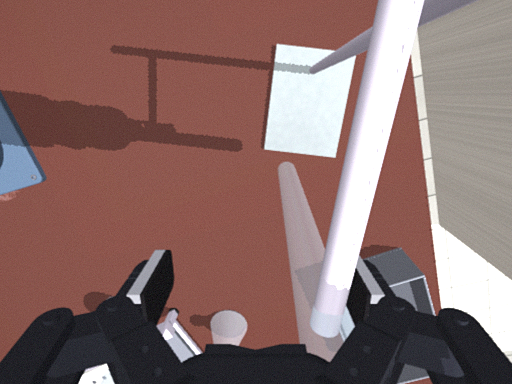

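Run:
```python
from h import *
w=get_image("wrist"); t=sense()["tcp_pos"]; print(t,w["T"][:3,3])
B=onz(w,312,70,0);J=onz(w,152,55,0);E=onz(w,114,48,0);G=onz(w,240,145,0);C=onz(w,152,128,0)
print("B",B,"J",J,"E",E,"G",G,"C",C)
s=(G-t)[:2]/(t[2]-0); print("s",s,"J-B",(J-B)[:2],"h bar",np.linalg.norm((J-B)[:2])/np.linalg.norm(s),"h rod",np.linalg.norm((E-B)[:2])/np.linalg.norm(s))
h=np.linalg.norm((J-B)[:2])/np.linalg.norm(s)
for z in range(250,480,20): print(z,onz(w,325,328,z).round(),onz(w,395,5,z).round())
```

```text
[147.32919406 495.87616485 355.65458407] [ 69.64155045 523.82545836 499.87633519]
B [ 55.85935854 603.9634075    0.        ] J [-38.63881587 367.0742998    0.        ] E [-65.6468916  312.81502272   0.        ] G [137.06872787 458.22931515   0.        ] C [ 66.71540386 321.82654477   0.        ]
s [-0.02884953 -0.10585228] J-B [ -94.49817441 -236.8891077 ] h bar 2324.6219390587207 h rod 2875.5463001415214
250 [316. 519. 250.] [ 37. 632. 250.]
270 [296. 520. 270.] [ 40. 623. 270.]
290 [277. 520. 290.] [ 42. 615. 290.]
310 [257. 520. 310.] [ 45. 606. 310.]
330 [237. 521. 330.] [ 48. 597. 330.]
350 [217. 521. 350.] [ 50. 589. 350.]
370 [198. 521. 370.] [ 53. 580. 370.]
390 [178. 522. 390.] [ 55. 571. 390.]
410 [158. 522. 410.] [ 58. 563. 410.]
430 [139. 523. 430.] [ 61. 554. 430.]
450 [119. 523. 450.] [ 63. 545. 450.]
470 [ 99. 523. 470.] [ 66. 537. 470.]
```

Run:
```python
from h import *
K=get_image("wrist")["mtx"]
T1=np.array([[0.287,0.906,0.31,70.887],[0.958,-0.27,-0.095,526.614],[-0.002,0.325,-0.946,372.739]])
T3=np.array([[0.286,0.912,0.295,69.469],[0.957,-0.259,-0.129,523.547],[-0.041,0.32,-0.947,496.494]])
def tri(p1,p3):
    A=[];b=[]
    for T,p in((T1,p1),(T3,p3)):
        d=T[:,:3]@np.linalg.inv(K)@[*p,1]; d/=np.linalg.norm(d); M=np.eye(3)-np.outer(d,d); A.append(M);b.append(M@T[:,3])
    return np.linalg.lstsq(np.vstack(A),np.hstack(b),rcond=None)[0]
print(tri((279.5,192),(286,162)),tri((279.5,193),(286,162)),tri((279.5,191),(286,162)))
# static points check: plate corners
print(tri((250,163),(264,149)),tri((343,174),(335,158)))
w=get_image("wrist");cv2.imwrite("pics/g.png",cv2.resize(cv2.convertScaleAbs(w["pixels"][130:384,240:480,::-1],alpha=1.2),None,fx=2.3,fy=2.3,interpolation=cv2.INTER_CUBIC))
print(sense()["joint_pos"])
```

```text
[152.71320975 523.30252186 140.58357935] [151.012259   523.24478844 147.81516129] [154.51970203 523.36401175 132.90086165]
[157.3425547  491.90233238 -24.16237183] [198.24327521 604.81431951  12.30781566]
[1.15228716e+00 1.43019049e-01 4.47505399e-01 1.91458870e+00
 2.73040069e-05 1.44303178e+00]
```

View pics/g.png

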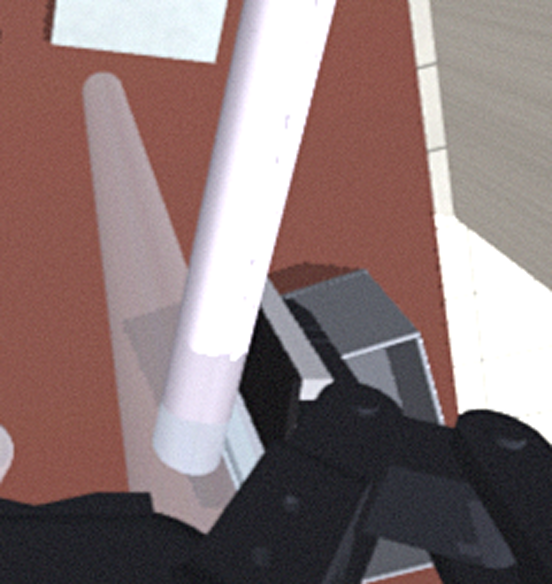

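```bash
python3 -m crank '[{"slide":[0,0,-4],"twist":[0,0,0],"claw":1},{"slide":[-3.7,1.1,0],"twist":[0,0,0],"claw":1},{"slide":[-3.7,1.1,0],"twist":[0,0,0],"claw":1},{"slide":[-3.7,1.1,0],"twist":[0,0,0],"claw":1}]'
python3 - <<'E'
from h import *
w=get_image("wrist"); sc=get_image("scene");sd=get_image("side");print(sense()["tcp_pos"],sense()["wrist_force"],sense()["time"])
cv2.imwrite("pics/h_w.png",w["pixels"][:,:,::-1])
for n,P in (("sc",[(262,70),(115,245),(375,402),(508,208)]),("sd",[(660,238),(497,414),(200,280)])):
    o,im=((220,160),sc) if n=="sc" else ((120,110),sd)
    for u,v in P: print(n,onz(im,o[0]+u/4.4,o[1]+v/4.4,80).round(1))
E
```

```text
time: 1.55
tcp_pos: [253.4, 487.7, 365.2]
orientation: [-0.015, 0.138, 0.989, -0.044]
wrist_force: [0.3, 1.6, 0.1]
width: 85.3
[255.70230635 487.54468408 362.23041812] [-0.87536166  0.08665553  0.42257924] 1.7
sc [494.5 -60.6  80. ]
sc [667.9 -18.4  80. ]
sc [619.7 177.1  80. ]
sc [449.4 134.3  80. ]
sd [664.4 -26.4  80. ]
sd [496.4 -69.3  80. ]
sd [452.5 130.1  80. ]
```

View pics/h_w.png

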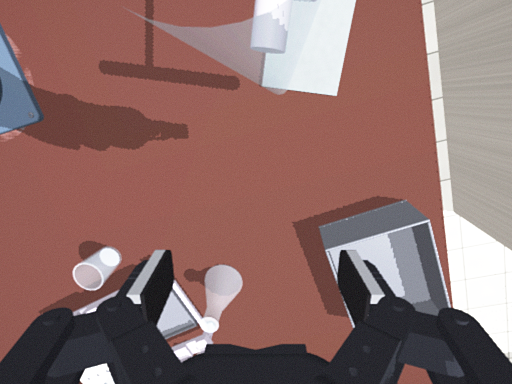

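```bash
cat >> h.py <<'E'
from scipy.spatial.transform import Rotation as Ro
def Rq(q): return Ro.from_quat([q[1],q[2],q[3],q[0]])
def target_R(xang): # tool down, tool x at world angle
    a=np.radians(xang); x=np.array([np.cos(a),np.sin(a),0]); z=np.array([0,0,-1.]); return Ro.from_matrix(np.column_stack([x,np.cross(z,x),z]))
def plan(P,xang,step=35,ang=.11,n=8,zrot=None):
    s=sense(); p=s["tcp_pos"].copy(); R=Rq(s["orientation"]); RT=target_R(xang)
    print("t",s["time"],"p",p.round(1),"F",s["wrist_force"].round(1),"w",round(s["width"],1),"j",s["joint_pos"].round(2))
    print("remaining",np.asarray(P)-p,"rot",(R.inv()*RT).as_rotvec().round(3))
    for i in range(n):
        d=np.asarray(P)-p; L=np.linalg.norm(d); rv=(R.inv()*RT).as_rotvec(); A=np.linalg.norm(rv)
        if L<.5 and A<.01: break
        if L>step:d=d*step/L
        if A>ang: rv=rv*ang/A
        print((R.inv().apply(d)/10).round(2).tolist(),rv.round(3).tolist())
        p=p+d; R=R*Ro.from_rotvec(rv)
E
python3 -c "
from h import *
plan([595,-102,300],283.4)"
```

```text
t 1.7 p [255.7 487.5 362.2] F [-0.9  0.1  0.4] w 85.4 j [ 0.97  0.33  0.68  2.03 -0.01  1.26]
remaining [ 339.29769365 -589.54468408  -62.23041812] rot [-0.039 -0.112 -2.086]
[-2.52, -2.37, 0.5] [-0.002, -0.006, -0.11]
[-2.24, -2.64, 0.51] [-0.002, -0.006, -0.11]
[-1.94, -2.87, 0.52] [-0.002, -0.006, -0.11]
[-1.61, -3.06, 0.52] [-0.002, -0.006, -0.11]
[-1.26, -3.22, 0.53] [-0.002, -0.006, -0.11]
[-0.9, -3.34, 0.53] [-0.002, -0.006, -0.11]
[-0.52, -3.42, 0.52] [-0.002, -0.006, -0.11]
[-0.14, -3.46, 0.52] [-0.002, -0.006, -0.11]
```

```bash
python3 -m crank '[{"slide":[-2.5,-2.4,0.2],"twist":[0,-0.015,-0.11],"claw":1},{"slide":[-2.2,-2.6,0.2],"twist":[0,-0.015,-0.11],"claw":0},{"slide":[-1.9,-2.9,0.2],"twist":[0,-0.015,-0.11],"claw":0},{"slide":[-1.6,-3.1,0.2],"twist":[0,-0.015,-0.11],"claw":0},{"slide":[-1.3,-3.2,0.2],"twist":[0,-0.015,-0.11],"claw":0},{"slide":[-0.9,-3.3,0.2],"twist":[0,-0.015,-0.11],"claw":0},{"slide":[-0.5,-3.4,0.2],"twist":[0,-0.015,-0.11],"claw":0},{"slide":[-0.1,-3.5,0.2],"twist":[0,0,-0.11],"claw":0}]'; python3 -c "
from h import *
plan([595,-102,300],283.4)"
```

```text
time: 2.37
tcp_pos: [391.9, 252.4, 356.2]
orientation: [0.009, -0.317, 0.947, -0.046]
wrist_force: [0.3, 1.8, 0.3]
width: 0.9
t 2.3667 p [391.9 252.4 356.2] F [0.3 1.8 0.3] w 0.9 j [ 0.49 -0.03  0.27  1.87 -0.09 -0.15]
remaining [ 203.10332148 -354.43488443  -56.19488327] rot [-0.076 -0.064 -1.157]
[0.43, -3.38, 0.8] [-0.007, -0.006, -0.11]
[0.8, -3.32, 0.77] [-0.007, -0.006, -0.11]
[1.17, -3.22, 0.74] [-0.007, -0.006, -0.11]
[1.51, -3.07, 0.71] [-0.007, -0.006, -0.11]
[1.85, -2.89, 0.68] [-0.007, -0.006, -0.11]
[2.16, -2.68, 0.65] [-0.007, -0.006, -0.11]
[2.44, -2.43, 0.62] [-0.007, -0.006, -0.11]
[2.7, -2.15, 0.58] [-0.007, -0.006, -0.11]
```

```bash
python3 -m crank '[{"slide":[0.4,-3.4,0.6],"twist":[-0.01,-0.01,-0.11],"claw":0},{"slide":[0.8,-3.3,0.6],"twist":[-0.01,-0.01,-0.11],"claw":0},{"slide":[1.2,-3.2,0.6],"twist":[-0.01,-0.01,-0.11],"claw":0},{"slide":[1.5,-3.1,0.6],"twist":[-0.01,-0.01,-0.11],"claw":0},{"slide":[1.9,-2.9,0.6],"twist":[-0.01,-0.01,-0.11],"claw":0},{"slide":[2.2,-2.7,0.6],"twist":[-0.01,-0.01,-0.11],"claw":0},{"slide":[2.4,-2.4,0.6],"twist":[-0.01,-0.01,-0.11],"claw":0},{"slide":[2.7,-2.2,0.6],"twist":[-0.01,0,-0.11],"claw":0}]'; python3 -c "
from h import *
plan([595,-102,300],283.4)"
```

```text
time: 3.03
tcp_pos: [514.8, 23.7, 321.7]
orientation: [0.012, -0.689, 0.725, -0.0]
wrist_force: [0.9, 0.8, 1.6]
width: 0.0
t 3.0333 p [514.8  23.7 321.7] F [0.9 0.8 1.6] w 0.0 j [-0.1   0.05  0.28  1.79  0.02 -1.61]
remaining [  80.19888325 -125.70015985  -21.68319507] rot [-0.02   0.015 -0.285]
[2.83, -2.0, 0.49] [-0.008, 0.006, -0.11]
[3.03, -1.68, 0.49] [-0.008, 0.006, -0.11]
[3.19, -1.35, 0.5] [-0.005, 0.003, -0.066]
[3.27, -1.14, 0.5] [0.0, 0.0, -0.0]
[1.0, -0.35, 0.15] [0.0, -0.0, -0.0]
```

```bash
python3 -m crank '[{"slide":[2.8,-2.0,0.4],"twist":[-0.01,0.01,-0.11],"claw":0},{"slide":[3.0,-1.7,0.4],"twist":[-0.01,0,-0.11],"claw":0},{"slide":[3.2,-1.4,0.4],"twist":[0,0,-0.06],"claw":0},{"slide":[3.3,-1.1,0.4],"twist":[0,0,0],"claw":0},{"slide":[1.2,-0.4,0.2],"twist":[0,0,0],"claw":0},{"slide":[0,0,0],"twist":[0,0,0],"claw":0}]'
python3 - <<'E'
from h import *
plan([595,-102,300],283.4)
w=get_image("wrist");cv2.imwrite("pics/i_w.png",w["pixels"][:,:,::-1])
sc=get_image("scene");cv2.imwrite("pics/i_sc.png",cv2.resize(sc["pixels"][120:300,200:420,::-1],None,fx=3.3,fy=3.3,interpolation=cv2.INTER_CUBIC))
E
```

```text
time: 3.53
tcp_pos: [598.2, -109.0, 294.2]
orientation: [-0.0, 0.789, -0.615, -0.007]
wrist_force: [-1.0, 0.9, -0.4]
width: 0.1
t 3.5333 p [ 598.2 -109.   294.2] F [-1.   0.9 -0.4] w 0.1 j [-0.29  0.32  0.54  1.8   0.   -2.11]
remaining [-3.18380452  7.00246111  5.7984076 ] rot [0.008 0.011 0.013]
[-0.76, 0.14, -0.57] [0.008, 0.011, 0.013]
```

View pics/i_w.png

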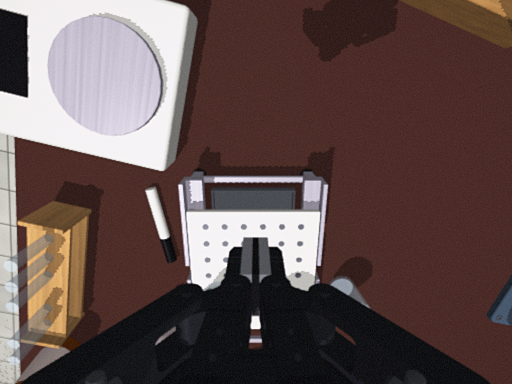

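View pics/i_sc.png

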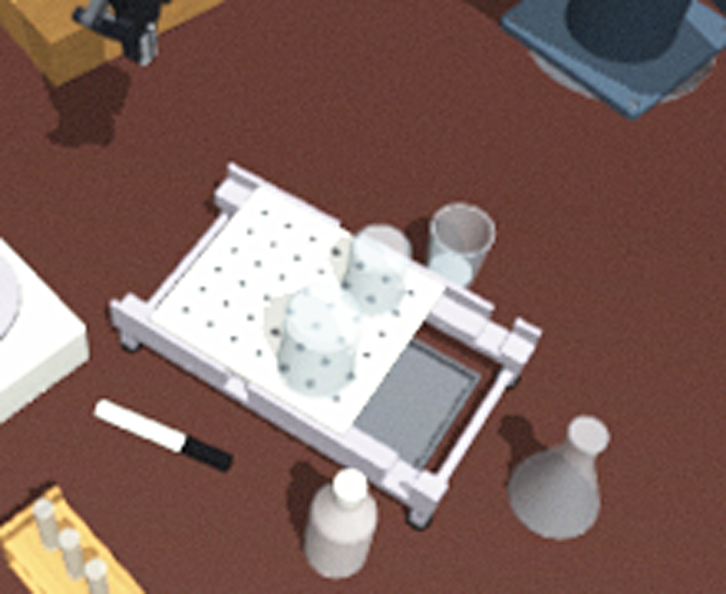

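Run:
```python
from h import *
w=get_image("wrist");cv2.imwrite("pics/j_w.png",cv2.resize(w["pixels"][165:300,165:345,::-1],None,fx=4.4,fy=4.4,interpolation=cv2.INTER_CUBIC))
for u,v,z in [(188,211,80),(320,210,80),(181,184,78),(326,182,78),(185,265,78),(322,263,78)]: print(onz(w,u,v,z).round(1))
sc=get_image("scene")
o=(200,120)
for u,v,z in [(237,388,60),(405,475,60),(488,330,60),(345,432,80),(440,287,80),(265,185,80),(153,312,80),(428,505,60),(320,370,80),(378,292,80)]: print("sc",u,v,z,onz(sc,o[0]+u/3.3,o[1]+v/3.3,z).round(1))
```

```text
[666.2 -19.1  80. ]
[495.3 -63.3  80. ]
[681.8 -53.6  78. ]
[ 499.6 -102.1   78. ]
[656.3  66.4  78. ]
[465.3  15.7  78. ]
sc 237 388 60 [652.4  77.1  60. ]
sc 405 475 60 [602.1 230.4  60. ]
sc 488 330 60 [443.1 182.5  60. ]
sc 345 432 80 [620.1 174.9  80. ]
sc 440 287 80 [453.4 129.5  80. ]
sc 265 185 80 [493.1 -58.6  80. ]
sc 153 312 80 [664.9 -20.9  80. ]
sc 428 505 60 [607.3 261.3  60. ]
sc 320 370 80 [594.4 118.9  80. ]
sc 378 292 80 [499.2  96.4  80. ]
```

View pics/j_w.png

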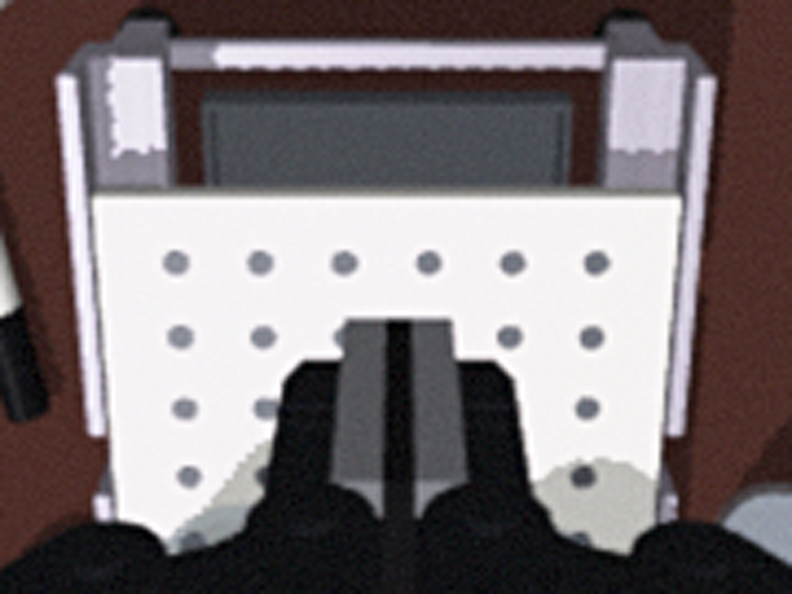

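```bash
python3 -c "
from h import *
plan([587.4,-68.2,120],283.8)"
```

```text
t 3.7333 p [ 597.2 -105.8  297.2] F [-0.7  0.7  0.1] w -0.0 j [-0.29  0.32  0.54  1.8   0.01 -2.11]
remaining [  -9.78604767   37.60023238 -177.19258454] rot [0.006 0.01  0.009]
[-0.72, -0.02, 3.43] [0.006, 0.01, 0.009]
[-0.75, 0.01, 3.42] [-0.0, -0.0, -0.0]
[-0.75, 0.01, 3.42] [0.0, -0.0, -0.0]
[-0.75, 0.01, 3.42] [-0.0, 0.0, -0.0]
[-0.75, 0.01, 3.42] [0.0, -0.0, -0.0]
[-0.14, 0.0, 0.63] [-0.0, 0.0, -0.0]
```

```bash
python3 -m crank '[{"slide":[-0.8,0,3.4],"twist":[0.01,0.01,0.01],"claw":0},{"slide":[-0.8,0,3.4],"twist":[0,0,0],"claw":0},{"slide":[-0.8,0,3.4],"twist":[0,0,0],"claw":0},{"slide":[-0.8,0,3.4],"twist":[0,0,0],"claw":0},{"slide":[-0.8,0,3.0],"twist":[0,0,0],"claw":0},{"slide":[0,0,0],"twist":[0,0,0],"claw":0}]'
python3 - <<'E'
from h import *
w=get_image("wrist");cv2.imwrite("pics/k_w.png",w["pixels"][:,:,::-1])
plan([587.4,-68.2,54],283.8)
for u in range(0):pass
E
```

```text
time: 4.23
tcp_pos: [588.8, -55.9, 137.0]
orientation: [-0.007, 0.79, -0.613, 0.01]
wrist_force: [-1.3, 1.3, -2.4]
width: -0.2
t 4.2833 p [590.9 -56.8 141. ] F [-0.1  0.4  1. ] w 0.0 j [-0.21  0.19  0.08  1.43  0.   -2.03]
remaining [ -3.49317651 -11.3993743  -86.99405603] rot [-0.028 -0.011  0.01 ]
[0.37, 0.35, 3.46] [-0.028, -0.011, 0.01]
[0.41, 0.24, 3.47] [-0.0, 0.0, 0.0]
[0.21, 0.12, 1.76] [-0.0, 0.0, 0.0]
```

View pics/k_w.png

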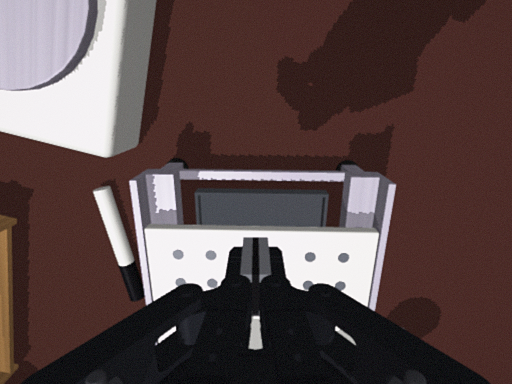

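```bash
python3 -m crank '[{"slide":[1.5,0.3,0],"twist":[-0.03,-0.01,0.01],"claw":0},{"slide":[0,0,0],"twist":[0,0,0],"claw":0},{"slide":[0,0,0],"twist":[0,0,0],"claw":0}]'
python3 - <<'E'
from h import *
w=get_image("wrist");cv2.imwrite("pics/l_w.png",cv2.resize(w["pixels"][150:330,120:400,::-1],None,fx=2.8,fy=2.8,interpolation=cv2.INTER_CUBIC))
plan([587.4,-68.2,54],283.8)
g=w["pixels"].mean(2)
for u in (165,190,300,330,350):
    c=g[200:280,u]; d=np.diff(c); v=200+np.argmax(d)+.5; print(u,v,onz(w,u,v,80).round(1),onz(w,u,v,70).round(1))
E
```

```text
time: 4.53
tcp_pos: [593.8, -70.1, 149.6]
orientation: [-0.001, 0.788, -0.615, 0.004]
wrist_force: [-0.0, 0.4, 0.3]
width: 0.3
t 4.5833 p [594.4 -70.5 150.3] F [ 0.5  0.3 -0.4] w -0.0 j [-0.23  0.22  0.13  1.47 -0.   -2.05]
remaining [ -7.02211374   2.26768901 -96.33155067] rot [-0.008 -0.006  0.005]
[-0.16, 0.26, 3.49] [-0.008, -0.006, 0.005]
[-0.14, 0.23, 3.49] [0.0, -0.0, 0.0]
[-0.11, 0.17, 2.65] [-0.0, 0.0, 0.0]
165 239.5 [659.6 -23.   80. ] [661.7 -17.   70. ]
190 239.5 [639.6 -28.1  80. ] [640.8 -22.3  70. ]
300 239.5 [552.2 -50.4  80. ] [549.3 -45.6  70. ]
330 239.5 [528.4 -56.4  80. ] [524.4 -52.   70. ]
350 239.5 [512.6 -60.4  80. ] [507.8 -56.2  70. ]
```

View pics/l_w.png

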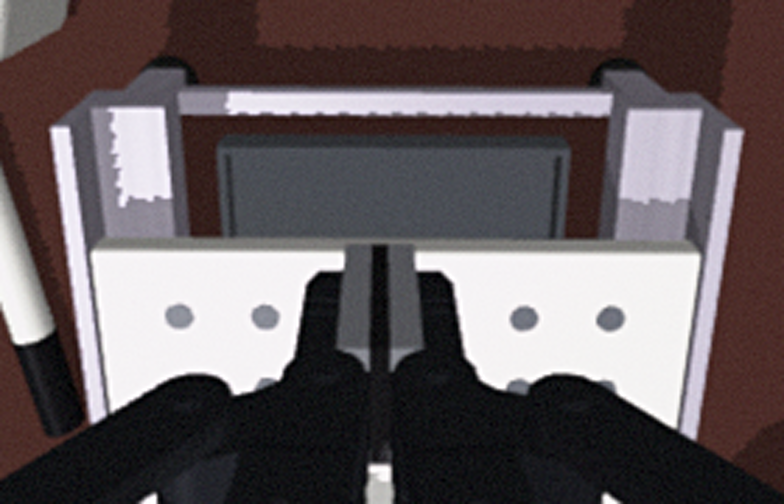

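```bash
python3 -m crank '[{"slide":[0,0.3,2.5],"twist":[-0.01,-0.005,0.01],"claw":0},{"slide":[0,0.2,2.5],"twist":[0,0,0],"claw":0},{"slide":[0,0,2.5],"twist":[0,0,0],"claw":0},{"slide":[0,0,2],"twist":[0,0,0],"claw":0},{"slide":[0,0,0],"twist":[0,0,0],"claw":0},{"slide":[0,0,0],"twist":[0,0,0],"claw":0}]'
python3 - <<'E'
from h import *
plan([589.9,-69.6,54],284.3)
w=get_image("wrist");cv2.imwrite("pics/m_w.png",w["pixels"][:,:,::-1])
E
```

```text
time: 5.08
tcp_pos: [602.9, -73.3, 72.2]
orientation: [-0.007, 0.785, -0.619, 0.016]
wrist_force: [0.7, 0.5, 0.0]
width: 0.2
t 5.0833 p [602.9 -73.3  72.2] F [0.7 0.5 0. ] w 0.2 j [-0.23  0.25  0.    1.29 -0.   -2.04]
remaining [-13.01507218   3.71360234 -18.23526752] rot [-0.03  -0.016 -0.013]
[-0.69, 1.23, 1.78] [-0.03, -0.016, -0.013]
```

View pics/m_w.png

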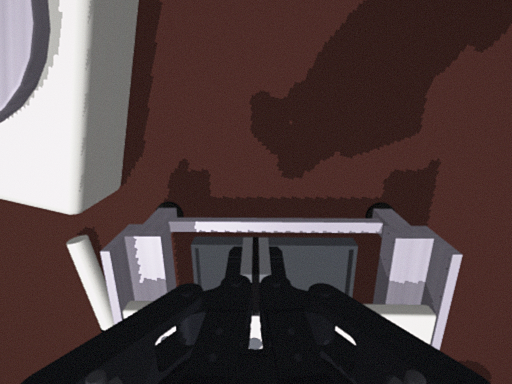

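```bash
python3 -m crank '[{"slide":[0,1.0,0.8],"twist":[-0.03,-0.015,-0.01],"claw":0},{"slide":[0,0.3,0.7],"twist":[0,0,0],"claw":0},{"slide":[0,0,0],"twist":[0,0,0],"claw":0},{"slide":[0,0,0],"twist":[0,0,0],"claw":0}]'
python3 - <<'E'
from h import *
plan([589.9,-69.6,54],284.3)
E
```

```text
time: 5.47
tcp_pos: [593.7, -77.7, 63.1]
orientation: [-0.001, 0.789, -0.614, 0.004]
wrist_force: [-0.1, 0.0, -0.0]
width: 0.2
t 5.4667 p [593.7 -77.7  63.1] F [-0.1  0.  -0. ] w 0.2 j [-0.24  0.26 -0.    1.3  -0.   -2.06]
remaining [-3.84827511  8.12538364 -9.1452979 ] rot [-0.007 -0.005 -0.002]
[-0.89, 0.18, 0.91] [-0.007, -0.005, -0.002]
```

```bash
python3 -m crank '[{"slide":[-0.6,0.2,0.7],"twist":[-0.01,-0.005,0],"claw":0},{"slide":[-0.6,0.1,0.6],"twist":[0,0,0],"claw":0},{"slide":[0,0,0],"twist":[0,0,0],"claw":0}]'
python3 - <<'E'
from h import *
plan([586.5,-56,54],284.3)
E
```

```text
time: 5.72
tcp_pos: [588.5, -66.5, 50.5]
orientation: [0.001, 0.789, -0.615, -0.0]
wrist_force: [-0.4, 0.5, 0.3]
width: 0.1
t 5.7167 p [588.5 -66.5  50.5] F [-0.4  0.5  0.3] w 0.1 j [-0.23  0.26 -0.03  1.29 -0.   -2.04]
remaining [-2.03287647 10.49634755  3.49795033] rot [ 0.001 -0.    -0.003]
[-1.07, -0.06, -0.35] [0.001, -0.0, -0.003]
```

```bash
for i in 1; do python3 -m crank '[{"slide":[-0.4,0,-0.2],"twist":[0,0,0],"claw":0},{"slide":[-0.4,0,0],"twist":[0,0,0],"claw":0},{"slide":[-0.4,0,0],"twist":[0,0,0],"claw":0},{"slide":[-0.4,0,0],"twist":[0,0,0],"claw":0},{"slide":[-0.4,0,0],"twist":[0,0,0],"claw":0}]'; done
python3 - <<'E'
from h import *
plan([583,-42.5,54],284.3)
E
```

```text
time: 6.13
tcp_pos: [583.5, -48.9, 51.8]
orientation: [0.004, 0.788, -0.615, 0.003]
wrist_force: [0.8, -5.8, -2.9]
width: -0.0
t 6.1333 p [583.5 -48.9  51.8] F [ 0.8 -5.8 -2.9] w -0.0 j [-0.19  0.24 -0.05  1.28 -0.01 -2.01]
remaining [-0.50295201  6.38667923  2.22164385] rot [ 0.003 -0.009 -0.004]
[-0.63, -0.11, -0.23] [0.003, -0.009, -0.004]
```

```bash
python3 -m crank '[{"slide":[-0.4,0,0],"twist":[0,-0.01,0],"claw":0},{"slide":[-0.4,0,0],"twist":[0,0,0],"claw":0},{"slide":[-0.4,0,0],"twist":[0,0,0],"claw":0},{"slide":[-0.4,0,0],"twist":[0,0,0],"claw":0},{"slide":[-0.4,0,0],"twist":[0,0,0],"claw":0},{"slide":[-0.4,0,0],"twist":[0,0,0],"claw":0},{"slide":[-0.4,0,0],"twist":[0,0,0],"claw":0},{"slide":[-0.4,0,0],"twist":[0,0,0],"claw":0}]';  python3 - <<'E'
from h import *
plan([565,24,53],284.3)
sc=get_image("scene");cv2.imwrite("pics/n_sc.png",cv2.resize(sc["pixels"][120:300,200:420,::-1],None,fx=3.3,fy=3.3,interpolation=cv2.INTER_CUBIC))
E
```

```text
time: 6.8
tcp_pos: [580.1, -34.9, 52.2]
orientation: [0.015, 0.785, -0.619, 0.015]
wrist_force: [1.2, -6.3, -2.1]
width: -0.0
t 6.8 p [580.1 -34.9  52.2] F [ 1.2 -6.3 -2.1] w -0.0 j [-0.15  0.22 -0.07  1.27 -0.04 -1.96]
remaining [-15.11680163  58.91792755   0.79976554] rot [ 0.005 -0.043 -0.015]
[-3.49, 0.06, -0.2] [0.005, -0.043, -0.015]
[-2.58, 0.0, -0.03] [0.0, -0.0, -0.0]
```

View pics/n_sc.png

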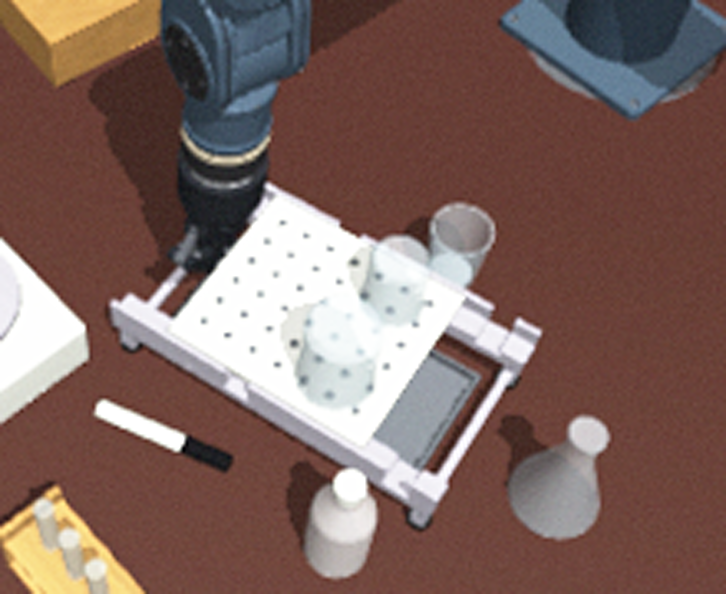

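```bash
python3 -m crank '[{"slide":[-0.6,0,0],"twist":[0,-0.025,0],"claw":0},{"slide":[-0.6,0,0],"twist":[0,-0.025,-0.01],"claw":0},{"slide":[-0.6,0,0],"twist":[0,-0.015,0],"claw":0},{"slide":[-0.6,0,0],"twist":[0,-0.01,0],"claw":0},{"slide":[-0.6,0,0],"twist":[0,-0.01,0],"claw":0},{"slide":[-0.6,0,0],"twist":[0,-0.01,0],"claw":0}]';  python3 - <<'E'
from h import *
plan([565,24,53],284.3)
E
```

```text
time: 7.35
tcp_pos: [573.8, -11.3, 51.5]
orientation: [-0.005, 0.786, -0.619, -0.012]
wrist_force: [1.7, -5.3, -2.0]
width: -0.2
t 7.35 p [573.8 -11.3  51.5] F [ 1.7 -5.3 -2. ] w -0.2 j [-0.15  0.22 -0.07  1.3   0.02 -1.96]
remaining [-8.81205617 35.31520779  1.54779621] rot [ 0.006  0.026 -0.013]
[-3.5, 0.03, -0.06] [0.006, 0.026, -0.013]
[-0.14, -0.0, -0.01] [0.0, -0.0, 0.0]
```

```bash
python3 -m crank '[{"slide":[-0.5,0,0],"twist":[0,0.01,-0.01],"claw":0},{"slide":[-0.5,0,0],"twist":[0,0,0],"claw":0},{"slide":[-0.5,0,0],"twist":[0,0,0],"claw":0},{"slide":[-0.5,0,0],"twist":[0,0,0],"claw":0},{"slide":[-0.5,0,0],"twist":[0,-0.01,0],"claw":0},{"slide":[-0.5,0,0],"twist":[0,-0.01,0],"claw":0}]';  python3 - <<'E'
from h import *
plan([565,24,53],284.3)
E
```

```text
time: 7.85
tcp_pos: [569.7, 4.8, 51.7]
orientation: [0.002, 0.786, -0.618, -0.003]
wrist_force: [1.2, -5.2, -2.1]
width: -0.1
t 7.85 p [569.7   4.8  51.7] F [ 1.2 -5.2 -2.1] w -0.1 j [-0.11  0.21 -0.08  1.29  0.   -1.92]
remaining [-4.7020515  19.18214563  1.34017635] rot [ 0.007  0.003 -0.011]
[-1.98, 0.01, -0.13] [0.007, 0.003, -0.011]
```

```bash
python3 -m crank '[{"slide":[-0.4,0,0],"twist":[0,-0.01,-0.01],"claw":0},{"slide":[-0.4,0,0],"twist":[0,-0.01,0],"claw":0},{"slide":[-0.4,0,0],"twist":[0,-0.01,0],"claw":0}]'; python3 -m crank '[{"slide":[-0.4,0,0],"twist":[0,-0.01,0],"claw":0},{"slide":[-0.4,0,0],"twist":[0,-0.01,0],"claw":0}]'
```

```text
time: 8.1
tcp_pos: [568.0, 10.6, 51.5]
orientation: [-0.003, 0.788, -0.615, -0.01]
wrist_force: [2.1, -5.4, -2.5]
width: 0.3
time: 8.27
tcp_pos: [566.9, 14.2, 51.4]
orientation: [-0.005, 0.787, -0.616, -0.014]
wrist_force: [1.1, -4.5, -2.6]
width: 0.2
```

Run:
```python
from h import *
plan([565,24,53],284.3)
sc=get_image("scene");cv2.imwrite("pics/o_sc.png",cv2.resize(sc["pixels"][120:300,200:420,::-1],None,fx=3.3,fy=3.3,interpolation=cv2.INTER_CUBIC))
```

```text
t 8.2667 p [566.9  14.2  51.4] F [ 1.1 -4.5 -2.6] w 0.2 j [-0.11  0.21 -0.08  1.3   0.02 -1.92]
remaining [-1.86749953  9.83826913  1.56707817] rot [ 0.009  0.029 -0.007]
[-1.0, -0.05, -0.13] [0.009, 0.029, -0.007]
```

View pics/o_sc.png

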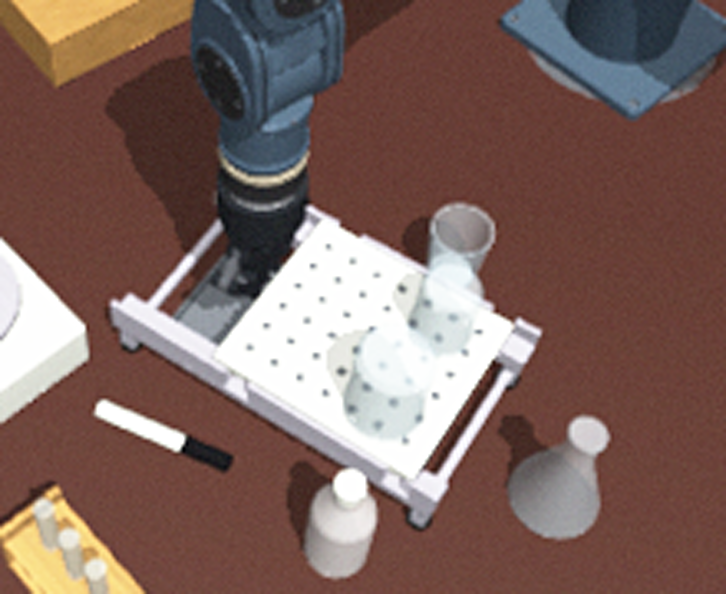

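```bash
python3 -m crank '[{"slide":[-0.3,0,0],"twist":[0,0.01,-0.01],"claw":0},{"slide":[-0.3,0,0],"twist":[0,0,0],"claw":0}]'; python3 -m crank '[{"slide":[-0.3,0,0],"twist":[0,0,0],"claw":0},{"slide":[-0.3,0,0],"twist":[0,0,0],"claw":0}]'
```

```text
time: 8.48
tcp_pos: [566.5, 15.3, 51.6]
orientation: [0.001, 0.789, -0.614, -0.006]
wrist_force: [1.1, -6.1, -2.0]
width: 0.1
time: 8.65
tcp_pos: [565.8, 16.3, 51.7]
orientation: [0.005, 0.788, -0.615, -0.002]
wrist_force: [0.3, -6.8, -3.7]
width: 0.0
```

```bash
python3 -m crank '[{"slide":[-0.4,0,0],"twist":[0,0,0],"claw":0},{"slide":[-0.4,0,0],"twist":[0,0,0],"claw":0}]'
```

```text
time: 8.82
tcp_pos: [565.0, 20.3, 52.2]
orientation: [0.008, 0.788, -0.616, 0.002]
wrist_force: [2.7, -6.5, -3.4]
width: 0.1
```

```bash
python3 -m crank '[{"slide":[-0.4,0,0],"twist":[0,-0.01,0],"claw":0},{"slide":[-0.4,0,0],"twist":[0,-0.01,0],"claw":0}]'
```

```text
time: 8.98
tcp_pos: [563.7, 24.8, 52.1]
orientation: [0.005, 0.787, -0.617, -0.002]
wrist_force: [3.4, -12.3, -4.2]
width: -0.1
```

Run:
```python
from h import *
w=get_image("wrist");cv2.imwrite("pics/p_w.png",w["pixels"][:,:,::-1])
sd=get_image("side");cv2.imwrite("pics/p_sd.png",cv2.resize(sd["pixels"][110:240,120:300,::-1],None,fx=4.4,fy=4.4,interpolation=cv2.INTER_CUBIC))
```

```text
(no output)
```

View pics/p_sd.png

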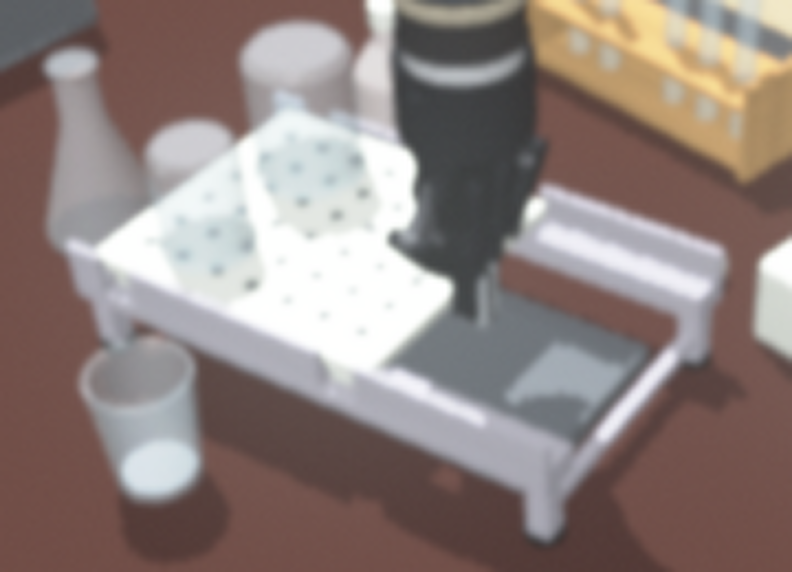

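View pics/p_w.png

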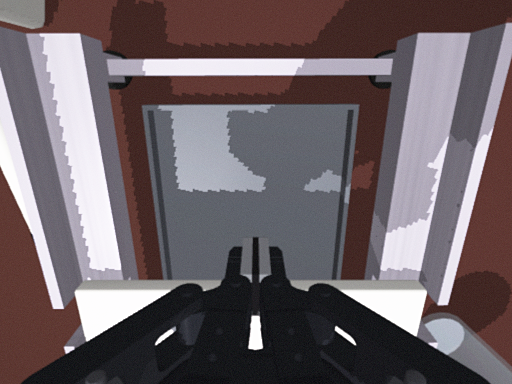

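```bash
python3 -m crank '[{"slide":[-0.4,0,0],"twist":[0,0,0],"claw":0},{"slide":[-0.4,0,0],"twist":[0,0,0],"claw":0}]'
```

```text
time: 9.25
tcp_pos: [563.7, 24.6, 52.3]
orientation: [0.011, 0.785, -0.619, 0.005]
wrist_force: [2.2, -11.9, -2.7]
width: 0.2
```

```bash
python3 -m crank '[{"slide":[-0.7,0,0],"twist":[0,-0.01,0],"claw":0},{"slide":[-0.7,0,0],"twist":[0,-0.01,0],"claw":0}]'; python3 -m crank '[{"slide":[0.6,0,0],"twist":[0,0,0],"claw":0},{"slide":[1.0,0,0],"twist":[0,0,0],"claw":0},{"slide":[1.5,0,0],"twist":[0,0,0],"claw":0},{"slide":[1.5,0,0],"twist":[0,0,0],"claw":0},{"slide":[0,0,0],"twist":[0,0,0],"claw":0}]';python3 - <<'E'
from h import *
plan([574,-20,54],284.3)
w=get_image("wrist");cv2.imwrite("pics/q_w.png",w["pixels"][:,:,::-1])
sd=get_image("side");cv2.imwrite("pics/q_sd.png",cv2.resize(sd["pixels"][110:240,120:300,::-1],None,fx=4.4,fy=4.4,interpolation=cv2.INTER_CUBIC))
E
```

```text
time: 9.42
tcp_pos: [564.5, 25.1, 52.7]
orientation: [0.014, 0.783, -0.622, 0.009]
wrist_force: [4.5, -17.1, -4.8]
width: -0.1
time: 9.83
tcp_pos: [575.6, -19.8, 55.3]
orientation: [0.012, 0.784, -0.621, 0.009]
wrist_force: [0.6, 0.2, -0.3]
width: 0.3
t 9.8333 p [575.6 -19.8  55.3] F [ 0.6  0.2 -0.3] w 0.3 j [-0.13  0.21 -0.07  1.28 -0.03 -1.94]
remaining [-1.5596256  -0.17058314 -1.25790212] rot [ 0.008 -0.029 -0.019]
[-0.02, 0.15, 0.13] [0.008, -0.029, -0.019]
```

View pics/q_sd.png

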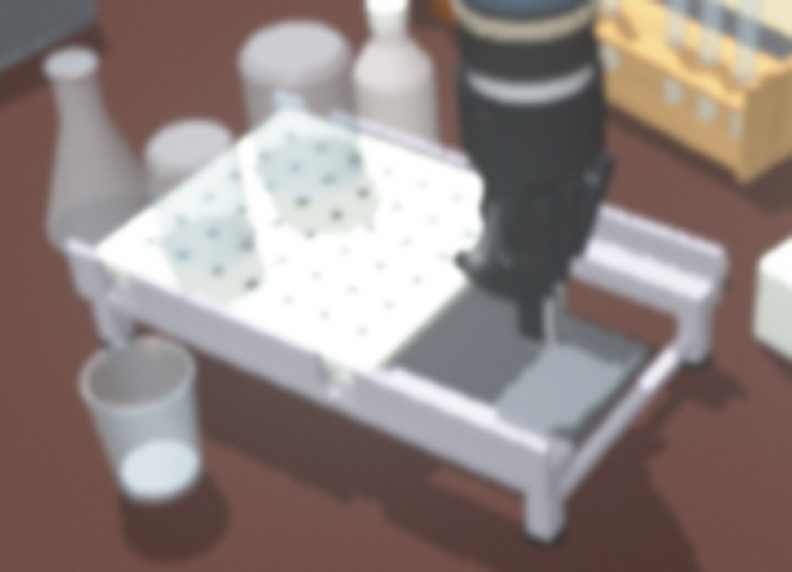

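View pics/q_w.png

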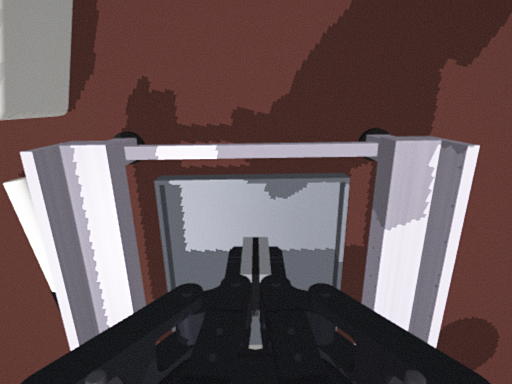

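```bash
python3 -m crank '[{"slide":[0.8,0.1,-1],"twist":[0,-0.02,-0.01],"claw":0},{"slide":[0.8,0,-2],"twist":[0,-0.01,0],"claw":0},{"slide":[0.8,0,-3.5],"twist":[0,0,0],"claw":0},{"slide":[0.8,0,-3.5],"twist":[0,0,0],"claw":0},{"slide":[2,0,-3.5],"twist":[0,0,0],"claw":0},{"slide":[3,0,-3.5],"twist":[0,0,0],"claw":0},{"slide":[3,0,-2],"twist":[0,0,0],"claw":0},{"slide":[0,0,0],"twist":[0,0,0],"claw":0}]';python3 - <<'E'
from h import *
plan([600,-120,230],284.3)
w=get_image("wrist");cv2.imwrite("pics/r_w.png",w["pixels"][:,:,::-1])
sc=get_image("scene");cv2.imwrite("pics/r_sc.png",cv2.resize(sc["pixels"][120:300,200:420,::-1],None,fx=3.3,fy=3.3,interpolation=cv2.INTER_CUBIC))
sd=get_image("side");cv2.imwrite("pics/r_sd.png",cv2.resize(sd["pixels"][110:240,120:300,::-1],None,fx=4.4,fy=4.4,interpolation=cv2.INTER_CUBIC))
E
```

```text
time: 10.6
tcp_pos: [598.0, -116.7, 243.6]
orientation: [0.002, 0.792, -0.611, -0.014]
wrist_force: [-0.8, -0.6, -0.4]
width: -0.1
t 10.6 p [ 598.  -116.7  243.6] F [-0.8 -0.6 -0.4] w -0.1 j [-0.31  0.31  0.42  1.71  0.01 -2.13]
remaining [  2.02237772  -3.27356111 -13.60757794] rot [0.021 0.02  0.007]
[0.39, -0.14, 1.35] [0.021, 0.02, 0.007]
```

View pics/r_w.png

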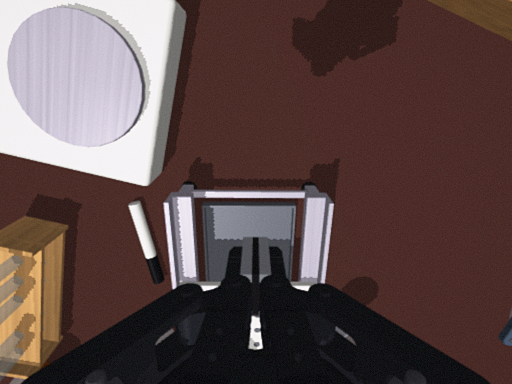

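View pics/r_sc.png

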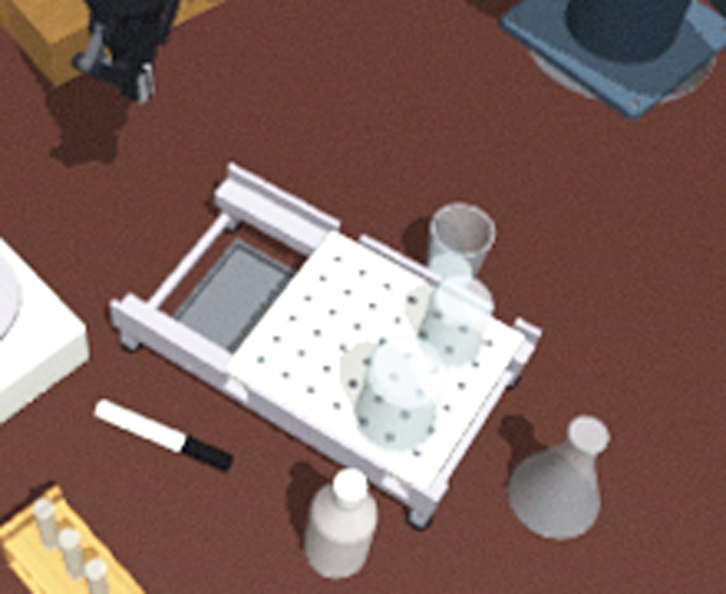

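View pics/r_sd.png

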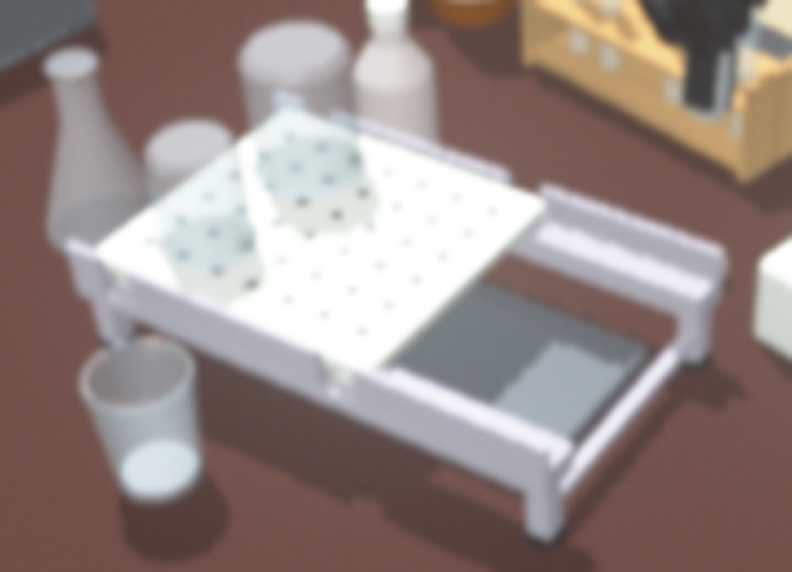

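Run:
```python
from h import *
sc=get_image("scene");sd=get_image("side")
def tri(a,b):
    A=[];B=[]
    for im,p in((sc,a),(sd,b)):
        o,d=ray(im,*p); d=d/np.linalg.norm(d); M=np.eye(3)-np.outer(d,d);A.append(M);B.append(M@o)
    x,r,*_=np.linalg.lstsq(np.vstack(A),np.hstack(B),rcond=None); return x.round(1),r
S=lambda u,v,o,k:(o[0]+u/k,o[1]+v/k)
print("before",tri(S(262,70,(220,160),4.4),S(497,414,(120,110),4.4)),tri(S(115,245,(220,160),4.4),S(660,238,(120,110),4.4)),tri(S(508,208,(220,160),4.4),S(200,280,(120,110),4.4)))
a,b=S(334,233,(200,120),3.3),S(380,372,(120,110),4.4); c,d=S(230,375,(200,120),3.3),S(545,207,(120,110),4.4)
e,f=S(526,338,(200,120),3.3),S(98,250,(120,110),4.4)
print("after",tri(a,b),tri(c,d),tri(e,f))
for z in (72,80):
    for im,ps in((sc,(a,c,e)),(sd,(b,d,f))): print(z,[onz(im,*p,z).round(1)[:2].tolist() for p in ps])
x0,y0,x1,y1=255,170,375,275
g=sc["pixels"][y0:y1,x0:x1,::-1];g2=sd["pixels"][150:215,135:250,::-1]
k=cv2.resize(g,None,fx=6,fy=6,interpolation=cv2.INTER_CUBIC)[:600,:800];cv2.imwrite("pics/s_sc.png",cv2.convertScaleAbs(k,alpha=.75))
cv2.imwrite("pics/s_sd.png",cv2.convertScaleAbs(cv2.resize(g2,None,fx=6.9,fy=6.9,interpolation=cv2.INTER_CUBIC),alpha=.75))
```

```text
before (array([495.8, -64.5,  77.3]), array([27.05702])) (array([667.4, -21.6,  75.7]), array([4.94644409])) (array([451.4, 132.8,  79.5]), array([12.3131213]))
after (array([479.9,  15.1,  66.4]), array([59.95007887])) (array([651.9,  62.2,  62.7]), array([23.652594])) (array([431.9, 211.1,  68.9]), array([15.7036901]))
72 [[478.7, 20.8], [653.0, 68.2], [431.2, 213.3]]
72 [[479.8, 5.6], [645.7, 50.5], [431.7, 204.5]]
80 [[483.2, 24.3], [656.1, 71.3], [436.1, 215.3]]
80 [[474.6, -1.7], [638.2, 42.6], [427.0, 194.5]]
```

View pics/s_sc.png

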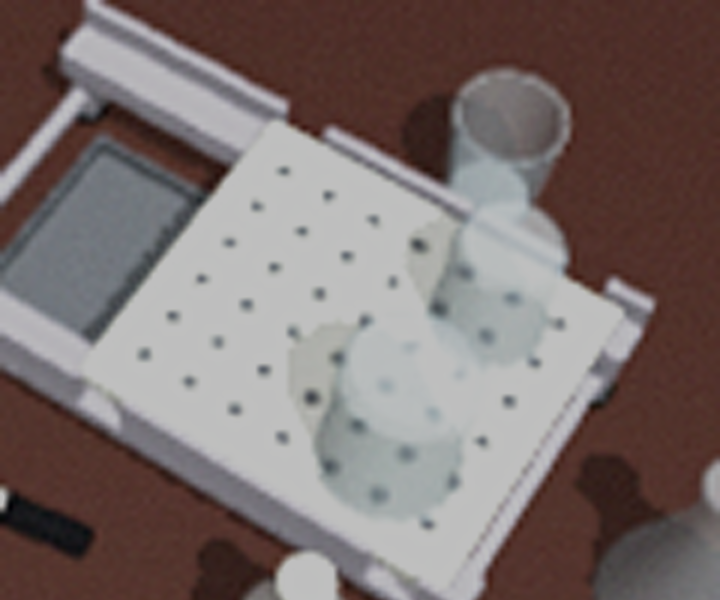

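View pics/s_sd.png

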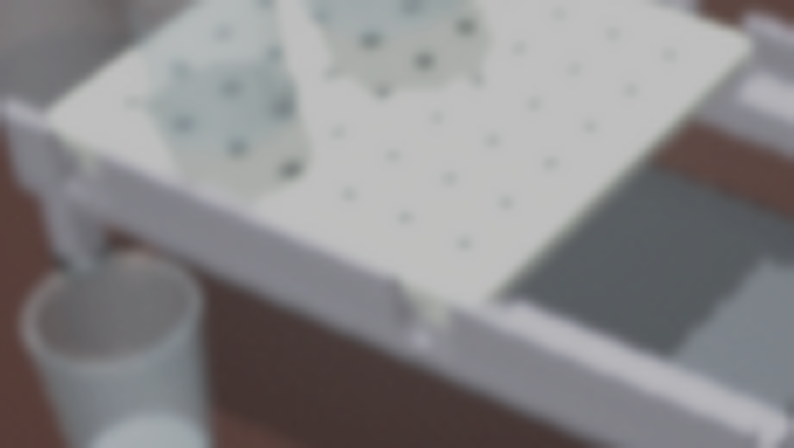

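Run:
```python
from workcell import r,sense
s=sense();print(s["time"],s["wrist_force"],s["tcp_pos"]); print(r.close_job())
```

```text
10.85 [-0.51800576 -1.16987406 -0.35762127] [ 594.40653359 -111.13346662  237.2287646 ]
the job is handed in; nothing more can be done
None
```

I pushed the board about 75 mm along its rails with the shut fingertips. It dropped into the notches, I took the hand up and clear, and the job was handed in at 10.9 s.

**Stop:** Sliding took about 5–7 N. The push then rose to 12 N and 17 N with no further movement, which fits the board being against the notch walls.

**Seating:** In the last pictures the guide lips stand above the board's surface and the battens sit in the notches. Measured from two views, three board corners came out about 11–13 mm lower than before, where 8 mm was expected. Those heights were low even before the push (76–80 mm measured against 80 mm expected) and are only good to several millimetres. The fourth corner was not measured.

**Surroundings:** Both glasses are upright on the board, and the flask, beaker, wash bottle and marker look unmoved. The reagent jar and glove box were not checked in the final pictures, but the hand did not go near the jar. The hand stopped about 237 mm above the bench, reading about 1 N (noise).

**Unlisted stand at the start:** A lab stand with a hanging tube stood where the arm began. By my measurement the tube overlapped the hand's starting position, so I raised the hand and moved it clear first. The wrist force stayed under about 3.5 N while I did.

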